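# Pin and key a binding machine

### The job

Get the office binding machine ready for clearing its jammed punch: first take the long steel lock pin from the wooden accessory stand, drop it end-down into the round lock hole in the machine's deck so that it goes to the bottom, and let go of it. Then take the winged key from the stand, turn it until its four splines mesh with the cross-shaped socket in the deck, slide it fully home against the spring until its collar is flush on the deck, and finish while still gripping the key and pressing it down: do not let go of it. Leave the short spare pin in its hole and the other things on the desk where they are.

Things in the scene. Friction and masses are not known exactly. Their poses are not given: they have to be found in the camera images.
- machine: Binding machine, fixed. Origin on the desk, under the point midway between lock hole and socket; z up. Grey flat deck 60 mm high, x -60 to +70, y -150 to +150 mm. Behind it (x +70 to +210) a white punch housing 92 mm high, with a black bar up to 119 mm high at x 200. Two square 40 mm steel inserts, flush in the deck: lock hole at x 0, y +60, socket at x 0, y -60.
- lock_hole (a point): Centre of the mouth of the round lock hole, at deck height, axes as the machine's. Hole 12.5 mm across, 40 mm deep, straight down, with a 2 mm chamfer. The pin standing in it has its centre 7.5 mm above this point.
- socket (a point): Centre of the mouth of the splined socket, at deck height, axes as the machine's. It is a cross of two slots along its x and y, each 26 mm long and 8.5 mm wide, going straight down. A sprung plunger fills its bottom, its top 18 mm below the mouth.
- plunger (a joint): Sprung plunger in the socket: 0 m when up, growing as it is pushed down; 0.008 when the key is fully home (stop at 0.012). The spring pushes back with 4 N at 0 and about 9 N at 0.008, and lifts the key again if it is not held down.
- stand: Wooden accessory stand, fixed to the desk, 70 mm (its x) by 190 mm (its y), 50 mm high; origin on the desk under its centre. Holes along its middle line, 35 mm deep: a 28 mm hole for the key at y -60 mm, two 12 mm holes for pins at y +20 and y +65 mm (the long and the short pin may be in either).
- lock_pin_center (a point): Centre of the long steel lock pin: plain round rod 10 mm in diameter, 95 mm long, rounded ends, 55 to 60 g, z along it. It stands upright in a pin hole of the stand, its lower 35 mm in the hole, its upper 60 mm standing out.
- lock_pin: The same long lock pin; origin at its lower end, z up along it.
- short_pin_center (a point): Centre of the short spare pin, like the lock pin but 65 mm long (30 mm stand out of the stand). Stays in its hole.
- key_grip (a point): Centre of the wing (grip) of the key: flat black bar 52 mm long (its x), 14 mm thick (y), 32 mm high (z up). The collar's underside is 48 mm and the lowest point of the splines 74 mm below this point. The key stands upright in the stand, collar resting on its top, at any yaw. Fully home in the socket this point is 48 mm above the socket's mouth.
- key: The same key, 0.10 to 0.17 kg; origin at its lowest point. From below: splined end 26 mm long, a cross of four ribs along x and y, 24 mm tip to tip and 6.5 mm thick, with rounded lower edges; round collar 36 mm across, 6 mm thick; shank 16 mm across; wing. It fits the socket in any of four quarter turns.
- stapler: Stapler, 130 x 36 x 45 mm, lying on the desk. Bystander.
- mug: White mug, 80 mm across, 90 mm high. Bystander.
- tape_roll: Loose roll of brown tape lying flat, 66 mm across, 18 mm high. Bystander.
Not all that is in view belongs to the job. What is shaped like the key but pink or red is not meant.

How it is judged:
On the way, in this order (a step that is already met when the one before it is completed fails the run):
1. the long lock pin stands at the bottom of the lock hole, let go (horizontal distance between lock_pin_center and lock_hole below 0.01 m and z of lock_pin_center in the frame of lock_hole below 0.0115 m and angle between lock_pin_center's own z axis and vertical below 0.17 rad and contact force between the fingers and lock_pin below 0.05 N), for 0.2 s.
2. the splines of the key are meshed and entering the socket, with the key in the grip (z of key_grip in the frame of socket below 0.066 m and horizontal distance between key_grip and socket below 0.008 m and (angle between the x axis of key_grip and the x axis of socket, either way round below 0.15 rad or angle between the x axis of key_grip and the y axis of socket, either way round below 0.15 rad) and contact force between the fingers and key above 1 N), for 0.1 s.
At the end, for the whole second after the job is handed in: Long pin upright in the lock hole within 4 mm of its bottom, not touched. Key meshed (0.15 rad), upright (0.08 rad), within 6 mm of the axis, collar within 2.5 mm of the deck, plunger down over 5.5 mm, gripped with over 2 N. Short pin moved under 15 mm, other bystanders under 30 mm (all of step 1 and z of key_grip in the frame of socket below 0.0505 m and horizontal distance between key_grip and socket below 0.006 m and angle between key_grip's own z axis and vertical below 0.08 rad and (angle between the x axis of key_grip and the x axis of socket, either way round below 0.15 rad or angle between the x axis of key_grip and the y axis of socket, either way round below 0.15 rad) and value of joint plunger above 0.0055 m and contact force between the fingers and key above 2 N and distance of short_pin_center from where it was at the start of the episode below 0.015 m and not (distance of stapler from where it was at the start of the episode above 0.03 m) and not (distance of mug from where it was at the start of the episode above 0.03 m) and not (distance of tape_roll from where it was at the start of the episode above 0.03 m)); the arm keeps its last pose, push and grip.
It fails at once if the short pin is pulled out or knocked (distance of short_pin_center from where it was at the start of the episode above 0.015 m).
It fails at once if a bystander on the desk is disturbed (moved more than 30 mm) (distance of any of stapler, mug, tape_roll from where it was at the start of the episode above 0.03 m).
It also fails if it takes over 54 s, if anything falls off the work surface, if the arm or the gripper's body presses on something with over 40 N, if the wrist force passes 120 N, or if a joint passes its speed limit or range.

### The arm

A 6-joint arm with a two-finger parallel gripper is mounted at the origin on the work surface. World frame = base frame: x ahead of the robot, y to its left, z up, the work surface at z = 0. Lengths are in m, angles in rad, forces in N, time in s.
With the tool pointing down it reaches from about 0.275 to 0.975 m from the base axis. Payload 8.4 kg.
Tool frame: the origin (TCP) lies midway between the tips of the shut fingers; the grasp point (between the pads) lies 19 mm behind it; z points along the fingers, y is the line along which they close (so a half turn about z gives the same grasp; the last joint's range is limited). The gripper opens to 92 mm and grips with 3 to 60 N. Pads are 20 mm wide; open, the fingers measure 128 mm over their backs; the gripper's body (75 mm by 189 mm) begins 69 mm behind the grasp point.
Start: joints at [-1.129, 0.353, 1.633, -0, 1.155, -0.002], TCP at [0.268, -0.564, 0.215] pointing down, gripper open.
Joint ranges: [-2.63, 2.63], [-0.92, 2.1], [0.06, 2.66], [-1.3, 4.44], [0, 2.69], [-3.02, 3.02]. Speed limits (rad/s): [2.22, 2.22, 2.79, 3.14, 3.14, 3.14].

### API

Orientations are given as a unit quaternion [x, y, z, w].
In Python, from cell import arm gives the robot as it stands. Calls block until the motion is done:
- arm.movep(position, orientation): joint-space move of the TCP to a pose.
- arm.line_to(position, feed=0.15, frame=None, threshold=None): straight line of the TCP; frame=None keeps the orientation; feed is the mean speed in m/s. With threshold (N) it stops when the force on the tool has changed by that much, and returns True; else False.
- arm.movej(angles): joint-space move.
- arm.grip(opening, newtons=None): opening from 0.0 (shut) to 1.0 (fully open); newtons is the grip in N (None keeps the last); returns when the fingers have stopped.
- arm.dwell(seconds).
- arm.solve_ik(position, orientation): joint angles nearest the present ones, or None.
- arm.observe(): the state.
- arm.grab_frame(name): name is "scene" or "top" or "wrist"; returns a dict with "image" (480x640x3 uint8, red, green, blue), "z_map" (480x640 float32, m along the optical axis (not along the pixel's ray), 0 where there is no reading), "fov_y" (degrees; the focal length in pixels is half the picture's height over the tangent of half this angle, whatever the lens; pixels are square), "cx", "cy" (the principal point, pixels), "rvec" (rotation vector, rad) and "tvec" (3), from world to camera coordinates, as OpenCV has them. Camera axes: x right, y down, z forward; pixel columns grow to the right and rows downward; lengths in m; the calibration is good to about 2 mm. A picture is of the moment at which its call begins.
A pose or a line that the arm cannot do raises arm.IKError and nothing moves.
- arm.job_done(): hands the job in; it is judged then, once.
Trained networks look in a picture, given as the dict that the camera call returned (one of the last four; its "shot" number tells which), for a name from the list of things; names that differ only in an ending like _2 or _b are one class to them, and where a whole thing is asked for, a point or a joint stands for the part that bears it (a point fixed in the world has none). Each returns a list of dicts, best first, with "p" (0 to 1); they miss things now and then, are a little off and sometimes report something else, mostly with a low value. They report only what shows in the picture. A call takes as long as a camera call. They do not tell look-alikes from the thing itself.
- arm.cut_out(name, picture): "region" (480x640 bool, what is visible of it) and "box" ([left, top, width, height] in pixels, round what is visible of it).
The state is a dict: "time": time; "joint_positions": joint angles; "dq": joint speeds; "joint_efforts": joint torques, N m; "position": TCP position; "eef_rot": TCP orientation; "wrist_force": force on the tool from outside, world axes, zero at the start; "ft_torque": the same for the moment, N m; "gripper_width": opening from 0.0 (shut) to 1.0 (fully open); "gripper_force": force on a finger pad.
Only numpy, scipy, OpenCV 4.12 (cv2) and the standard library are available. Lean on these libraries where they do the work, as an engineer would, in place of code of your own. Each camera call takes 0.05 s, during which the arm holds its last target. There are 200 camera calls.

## Working session

There is one attempt and no reset: what is moved stays moved. The work goes in short steps, each a Python script; the robot and the scene stay as the last script left them, time stands still between calls to the robot, and variables do not carry over. Pictures are saved under pics/ and viewed, at most 10 in all, crops included, and the job is handed in when it is done.

```bash
ls; mkdir -p pics; cat > h.py <<'E'
import numpy as np, cv2
from cell import arm
from scipy.spatial.transform import Rotation as R
def cam(p):
    f=240/np.tan(np.radians(p["fov_y"])/2); M=cv2.Rodrigues(np.array(p["rvec"],float))[0]; return f,M,np.array(p["tvec"],float).ravel()
def cloud(p):
    f,M,t=cam(p); v,u=np.mgrid[:480,:640]; z=p["z_map"]
    c=np.stack([(u-p["cx"])/f*z,(v-p["cy"])/f*z,z],-1)
    w=(c-t)@M; w[z==0]=np.nan; return w
def ray(p,u,v,h):
    f,M,t=cam(p); d=np.array([(u-p["cx"])/f,(v-p["cy"])/f,1])@M; o=-t@M; return o+d*(h-o[2])/d[2]
def proj(p,w):
    f,M,t=cam(p); c=M@np.array(w)+t; return c[0]/c[2]*f+p["cx"],c[1]/c[2]*f+p["cy"]
def save(p,n,box=None,k=1):
    im=p["image"][:,:,::-1]
    if box: l,t,w,h=box; im=im[t:t+h,l:l+w]
    cv2.imwrite("pics/"+n,cv2.resize(im,None,fx=k,fy=k,interpolation=cv2.INTER_CUBIC))
def down(yaw): # tool z down, tool y (closing line) at angle yaw from world x
    y=np.array([np.cos(yaw),np.sin(yaw),0]); z=np.array([0,0,-1.]); return R.from_matrix(np.stack([np.cross(y,z),y,z],1)).as_quat()
E
python3 - <<'E'
from h import *
o=arm.observe(); print(o["time"],o["eef_rot"],o["gripper_width"])
for n in ["top","scene"]:
    p=arm.grab_frame(n); save(p,n+".png"); f,M,t=cam(p); print(n,f,-t@M,M[2]); np.save(n+".npy",p,allow_pickle=True)
    w=cloud(p)
    for k in ["machine","stand","lock_pin","short_pin_center","key","stapler","mug","tape_roll"]:
        try:
            for d in arm.cut_out(k,p)[:3]:
                q=w[d["region"]]; print(k,round(d["p"],2),d["box"],np.nanmedian(q,0).round(3),np.nanmax(q[:,2]).round(3))
        except Exception as e: print(k,e)
E
```

```text
pics
0.0 [ 9.75482087e-01  2.20077850e-01 -1.62145860e-04 -6.41788751e-04] 1.0003257511517154
top 436.455685111099 [ 0.4803494  -0.06735931  1.0562042 ] [ 0.08798793  0.03058098 -0.99565201]
machine 0.69 [288.5, 118.3, 165.5, 154.0] [ 0.66  -0.162  0.089] 0.123
stand 0.95 [124.5, 236.1, 92.9, 53.5] [0.519 0.322 0.05 ] 0.111
lock_pin 0.59 [145.7, 264.1, 16.3, 3.8] [0.518 0.334 0.085] 0.111
key 0.63 [173.4, 242.7, 26.1, 21.8] [0.542 0.255 0.104] 0.119
key 0.6 [220.0, 279.8, 27.3, 11.7] [0.472 0.151 0.088] 0.094
key 0.56 [224.6, 228.7, 22.1, 13.3] [0.587 0.153 0.088] 0.094
stapler 0.64 [267.1, 263.6, 25.2, 58.2] [0.448 0.061 0.044] 0.05
stapler 0.47 [402.0, 220.5, 10.8, 6.3] [ 0.6   -0.241  0.043] 0.063
mug 0.86 [490.4, 227.6, 52.5, 51.9] [ 0.511 -0.494  0.04 ] 0.097
mug 0.69 [145.9, 263.7, 13.1, 4.6] [0.518 0.333 0.1  ] 0.111
mug 0.34 [284.4, 117.7, 169.2, 153.4] [ 0.66  -0.161  0.089] 0.123
tape_roll 0.64 [181.9, 185.8, 26.8, 26.7] [0.678 0.262 0.017] 0.026
scene 545.1286252372661 [1.17576044 0.27822779 1.06006278] [-0.51649337 -0.28237046 -0.80839441]
machine 0.56 [153.1, 201.5, 185.1, 132.8] [ 0.697 -0.143  0.087] 0.125
stand 0.92 [432.4, 279.6, 101.5, 57.4] [0.536 0.326 0.051] 0.099
stand 0.52 [415.4, 346.0, 32.1, 33.5] [0.682 0.265 0.018] 0.024
key 0.94 [391.2, 276.7, 22.1, 30.4] [0.593 0.158 0.071] 0.098
key 0.63 [407.6, 242.7, 29.4, 24.0] [0.478 0.158 0.07 ] 0.096
key 0.56 [446.4, 270.8, 20.6, 32.4] [0.545 0.261 0.098] 0.12
stapler 0.84 [373.8, 213.6, 24.8, 54.0] [0.464 0.072 0.045] 0.052
mug 0.64 [155.1, 140.0, 43.7, 49.5] [ 0.514 -0.476  0.058] 0.097
tape_roll 0.73 [411.7, 344.1, 36.0, 36.3] [0.682 0.266 0.018] 0.024
```

View pics/top.png

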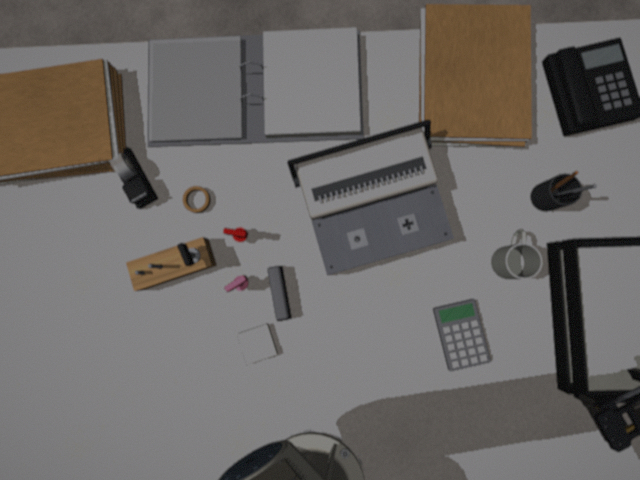

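View pics/scene.png

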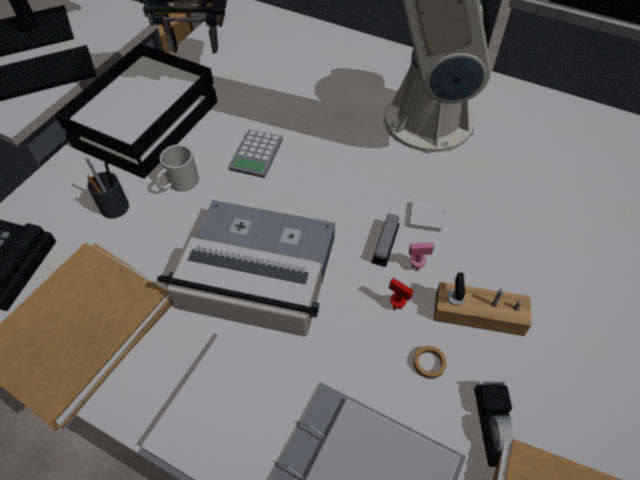

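Key candidates in the top image are black on the stand (188,254), red (237,235) and pink (237,284), so the black one is the real key. Pins in the scene image: the long one is (497,297) and the short one (518,306), outermost. Next I look from close above the machine and the stand.

```bash
python3 - <<'E'
from h import *
p=np.load("top.npy",allow_pickle=True).item()
a=ray(p,357,238.5,.06);b=ray(p,407,224,.06);m=(a+b)/2; y=a-b; print("hole",a,"sock",b,"dist",np.linalg.norm(y),"y-yaw",np.arctan2(y[1],y[0]))
k=np.array([.545,.260,0]); s=np.array([.518,.334,0])
for n,c,yaw,z in [("mach",m,np.arctan2(y[1],y[0]),.36),("stand",[.527,.305,0],np.arctan2(.074,-.027)-np.pi/2,.36)]:
    qs=[(np.abs(j[5]),yy) for yy in (yaw,yaw+np.pi) for j in [arm.solve_ik([c[0],c[1],z],down(yy))] if j is not None]
    print(n,qs); yy=min(qs)[1]
    arm.movep([c[0],c[1],z],down(yy)); 
    p=arm.grab_frame("wrist"); np.save(n+".npy",p,allow_pickle=True); save(p,n+".png")
    f,M,t=cam(p); print(n,f,-t@M,M[2],arm.observe()["position"],arm.observe()["time"])
    w=cloud(p)
    for q in ["machine"] if n=="mach" else ["lock_pin","key","stand"]:
        for d in arm.cut_out(q,p)[:2]:
            r=w[d["region"]]; print(q,d["p"],d["box"],np.nanmedian(r,0),np.nanmax(r[:,2]))
E
```

```text
hole [ 0.56682795 -0.12251657  0.06      ] sock [ 0.59650214 -0.23758812  0.06      ] dist 0.11883609986284166 y-yaw 1.823173901020613
mach [(np.float64(2.1258292016450193), np.float64(1.823173901020613)), (np.float64(1.0157634519447738), np.float64(4.9647665546104065))]
mach 335.9390891527712 [ 0.65528996 -0.16346504  0.52795935] [-0.2602371  -0.06601601 -0.96328528] [ 0.58127704 -0.18095241  0.35962593] 2.825
machine 0.66 [169.0, 19.5, 300.9, 225.5] [ 0.68432876 -0.15891718  0.08980455] 0.12004271019697242
machine 0.62 [455.2, 252.8, 82.1, 80.6] [ 0.51014272 -0.48976832  0.05367942] 0.4510349753463878
stand [(np.float64(0.17232708028630306), np.float64(0.3498556018570982)), (np.float64(2.96926557330349), np.float64(3.4914482554468913))]
stand 335.9390891527712 [0.5023558  0.37377799 0.5283784 ] [ 0.09165584 -0.25205317 -0.96336307] [0.5275306  0.30405472 0.3600083 ] 4.7
key 0.97 [298.8, 218.2, 37.0, 30.5] [0.54075002 0.26445063 0.10442832] 0.1145655291150841
key 0.9 [310.5, 285.4, 25.9, 46.0] [0.58631185 0.15766053 0.07733366] 0.09037365814153848
stand 0.61 [290.7, 119.7, 59.5, 135.8] [0.51874922 0.33863635 0.04839271] 0.10391923392893665
```

```bash
python3 - <<'E'
from h import *
a=np.load("mach.npy",allow_pickle=True).item()["image"][:,:,::-1];b=np.load("stand.npy",allow_pickle=True).item()["image"][:,:,::-1]
f=lambda i:cv2.resize(i,(400,480),interpolation=cv2.INTER_CUBIC)
cv2.imwrite("pics/both.png",np.hstack([f(a[130:320,220:420][:, :]) if 0 else cv2.resize(a[100:340,220:420],(400,480)),cv2.resize(b[80:320,240:440],(400,480))]))
E
```

```text
(no output)
```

View pics/both.png

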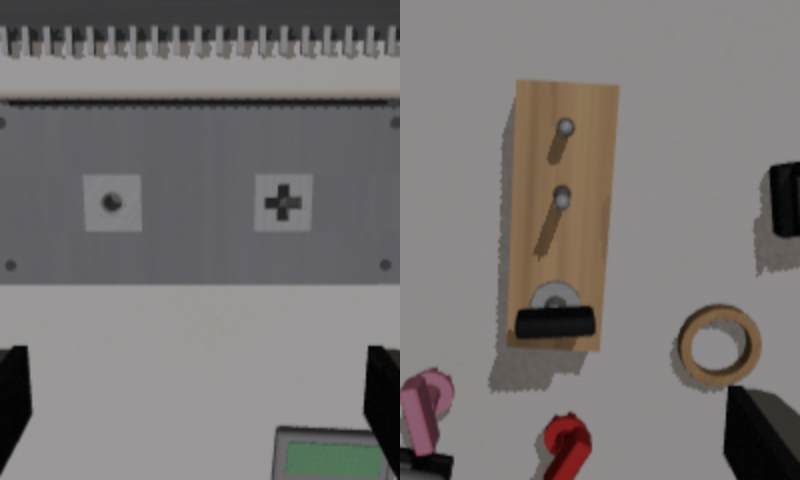

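The left half shows the hole at about (112,203) and the cross at (283,203). The right half shows the long pin at (562,200), the short pin at (566,127), and the black key with its wing at (555,322), lying nearly across the stand.

```bash
python3 - <<'E'
from h import *
p=np.load("mach.npy",allow_pickle=True).item(); g=cv2.cvtColor(p["image"],cv2.COLOR_RGB2GRAY); w=cloud(p)
C=[]
for (u,v) in [(276,201),(361,201)]:
    s=g[v-22:v+23,u-22:u+23]; t,b=cv2.threshold(s,0,255,cv2.THRESH_OTSU)
    c=max(cv2.findContours(b,cv2.RETR_EXTERNAL,cv2.CHAIN_APPROX_NONE)[0],key=cv2.contourArea)
    (x,y),(ww,hh),an=cv2.minAreaRect(c); m=ray(p,x+u-22,y+v-22,.06); C.append(m)
    d=(s<0.7*t); d=d&(cv2.drawContours(np.zeros_like(s),[c],-1,1,-1)>0); yy,xx=np.nonzero(d)
    print(t,(x+u-22,y+v-22),(ww,hh,an),m,"dark",xx.mean()+u-22,yy.mean()+v-22,"depth z",np.nanmedian(w[v-13:v-8,u-13:u-8,2]))
y=C[0]-C[1]; print("dist",np.linalg.norm(y),"yawy",np.arctan2(y[1],y[0]))
p=np.load("stand.npy",allow_pickle=True).item(); w=cloud(p)
def near(c,r,z0,z1):
    k=(np.hypot(w[...,0]-c[0],w[...,1]-c[1])<r)&(w[...,2]>z0)&(w[...,2]<z1); return w[k],k
for n,c in [("long",ray(p,321,180,.11)),("short",ray(p,323,143.5,.08))]:
    q,k=near(c,.015,.058,.13); print(n,c,len(q),q.mean(0),q.max(0)); 
    v=np.argwhere(k); print(v.min(0),v.max(0))
q,k=near([.541,.264],.05,.09,.13)
ax=cv2.minAreaRect(q[:,:2].astype(np.float32)*1000); print("key all",ax,len(q),q[:,2].max())
t=q[q[:,2]>.107]; r=cv2.minAreaRect(t[:,:2].astype(np.float32)*1000); e=np.linalg.svd(t[:,:2]-t[:,:2].mean(0))[2][0]
print("key top",r,len(t),t.mean(0),"long axis yaw",np.arctan2(e[1],e[0]))
E
```

```text
109.0 (275.5, 201.0) (28.0, 29.0, 90.0) [ 0.56909569 -0.12315761  0.06      ] dark 275.1730769230769 201.21153846153845 depth z 0.05852579532057067
76.0 (361.0, 201.0) (44.0, 44.0, 90.0) [ 0.59876225 -0.23917645  0.06      ] dark 360.0 200.86111111111111 depth z 0.05822167654978605
dist 0.1197517237687169 yawy 1.8211368586742087
long [0.51898775 0.33767289 0.11      ] 73 [0.51876549 0.33684205 0.09954717] [0.52408879 0.34080326 0.10881127]
[175 317] [185 324]
short [0.50677022 0.3794614  0.08      ] 47 [0.50631244 0.37900073 0.07657585] [0.51114386 0.38359532 0.07889073]
[140 319] [147 326]
key all ((542.4103393554688, 259.5736999511719), (51.13190460205078, 14.507996559143066), 22.640953063964844) 546 0.1145655291150841
key top ((542.50732421875, 259.491943359375), (51.0388298034668, 14.18671989440918), 23.00765609741211) 420 [0.54219492 0.26011828 0.11186745] long axis yaw 0.39094349851275983
```

Spacings check out: 44 mm between the pins, 80 mm from pin to key, and 120 mm from hole to socket. Now I take the long pin.

```bash
python3 - <<'E'
from h import *
q=down(.296); x,y=.5188,.3370
arm.movep([x,y,.16],q); arm.line_to([x,y,.076],feed=.15); arm.grip(0.0,40)
o=arm.observe(); print(o["gripper_width"]*92,o["gripper_force"],o["wrist_force"])
arm.line_to([x,y,.19],feed=.2)
o=arm.observe(); print(o["gripper_width"]*92,o["gripper_force"],o["time"])
# over the hole
q=down(1.821-np.pi/2); h=np.array([.5691,-.1232])
arm.movep([*h,.16],q); o=arm.observe(); print(o["position"],o["time"],o["wrist_force"])
p=arm.grab_frame("wrist"); np.save("w1.npy",p,allow_pickle=True); print("hole pix",proj(p,[*h,.06]), "pin tip expected",proj(p,[*h,.095]))
save(p,"w1.png",[200,80,260,200],3)
E
```

```text
8.967431242433447 39.999946653842926 [-0.63337833 -0.47733345 -0.86244146]
8.935745483857943 39.9998127669096 8.325
[ 0.56936221 -0.12235365  0.15997713] 10.025 [ 0.76238906  0.101406   -0.47130799]
hole pix (np.float64(317.47206572637026), np.float64(240.34058489840362)) pin tip expected (np.float64(317.3654752069241), np.float64(253.21861747295605))
```

View pics/w1.png

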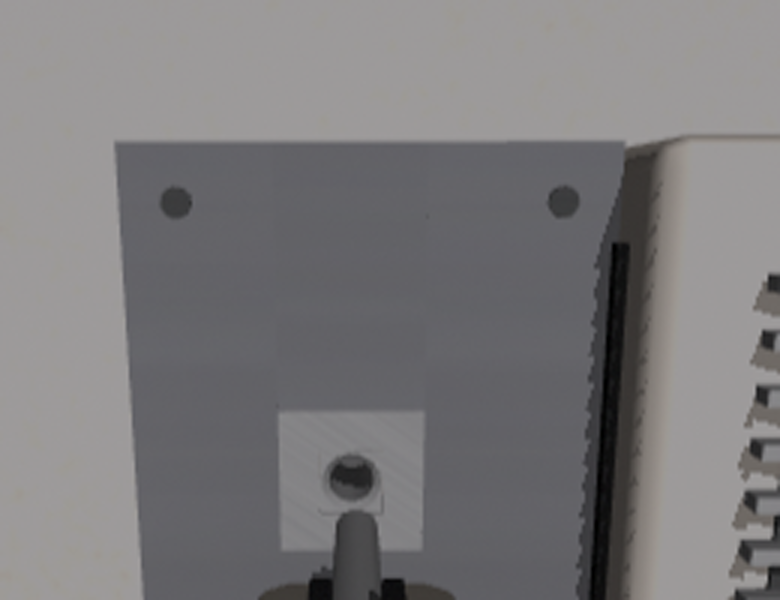

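The hole shows at crop (352,477) and the pin tip at (357,525). The pin is about 1 mm too far towards the housing, so I correct that and lower it with a force stop.

```bash
python3 - <<'E'
from h import *
mx=np.array([np.cos(.2503),np.sin(.2503)]); my=np.array([-mx[1],mx[0]])
a=np.array([.56936,-.12235]); t=a-.001*mx+.0003*my; c=np.array([.5691,-.1232])-.001*mx+.0003*my
print(arm.line_to([*c,.130],feed=.1)); o=arm.observe(); print("target",t,o["position"],o["wrist_force"])
c=c+(t-o["position"][:2])
hit=arm.line_to([*c,.081],feed=.05,threshold=6); o=arm.observe(); print(hit,o["position"],o["wrist_force"],o["time"])
E
```

```text
False
target [ 0.56831685 -0.12230704] [ 0.56791598 -0.12275215  0.1297214 ] [ 0.47701566 -0.87345758 -0.77221847]
False [ 0.56869097 -0.12275445  0.08122993] [-0.28293929 -0.04413896 -0.36979788] 11.6583
```

```bash
python3 - <<'E'
from h import *
o=arm.observe(); c=o["position"][:2]
print(arm.line_to([*c,.0785],feed=.03,threshold=5),arm.observe()["position"],arm.observe()["wrist_force"])
arm.grip(0.25); arm.dwell(.2); arm.line_to([*c,.19],feed=.2)
# toward socket view, closing along machine y
q=down(1.821+np.pi); q2=down(1.821); print([arm.solve_ik([.5988,-.2392,.2],k) is not None and arm.solve_ik([.5988,-.2392,.2],k)[5] for k in (q,q2)],[arm.solve_ik([.5423,.2598,.2],down(k))[5] if arm.solve_ik([.5423,.2598,.2],down(k)) is not None else None for k in (1.965,1.965-np.pi,1.965+np.pi)])
p=arm.grab_frame("wrist"); np.save("w2.npy",p,allow_pickle=True); w=cloud(p); d=arm.cut_out("lock_pin",p)
k=(np.hypot(w[...,0]-.5685,w[...,1]+.1227)<.012)&(w[...,2]>.07)&(w[...,2]<.17); print(w[k].max(0),w[k].mean(0),k.sum(),arm.observe()["time"])
save(p,"w2.png",[160,60,320,240],2.5)
E
```

```text
False [ 0.56959733 -0.12302192  0.0802013 ] [-2.50046276  0.46569996 14.53739455]
[np.float64(0.9382207789103427), np.float64(-2.203371874679451)] [np.float64(-1.5207301584395276), np.float64(1.6208624951502655), np.float64(1.6208624951502664)]
[ 0.57530083 -0.11880967  0.11397967] [ 0.56975499 -0.12170261  0.10093741] 264 13.325
```

View pics/w2.png

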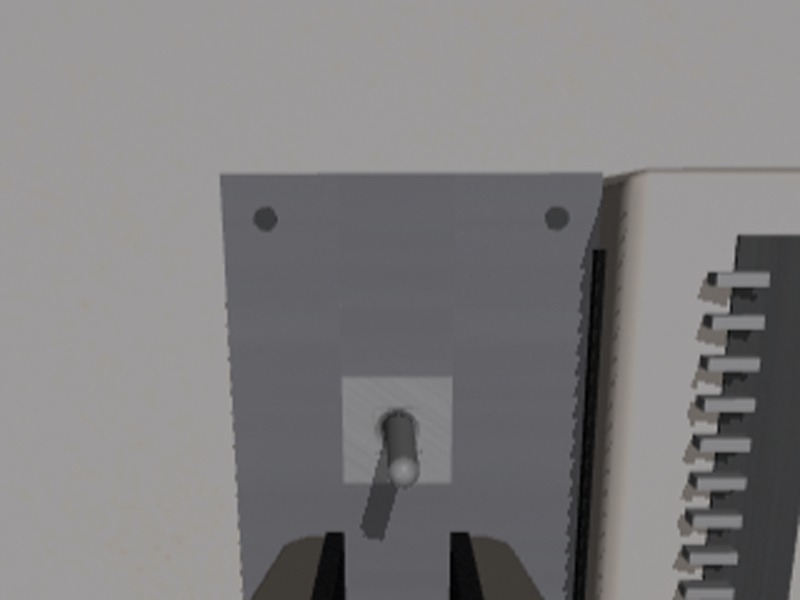

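The pin stands in the hole at crop (397,430), with its top at z 0.114, so it is at the bottom. Now the key.

```bash
python3 - <<'E'
from h import *
yaw=.394+np.pi/2-np.pi; x,y=.5424,.2598
arm.movep([x,y,.22],down(yaw)); arm.grip(0.55)
p=arm.grab_frame("wrist"); w=cloud(p)
k=(np.hypot(w[...,0]-x,w[...,1]-y)<.04)&(w[...,2]>.105)&(w[...,2]<.125); t=w[k]
r=cv2.minAreaRect(t[:,:2].astype(np.float32)*1000); print(r,k.sum(),t[:,2].max(),arm.observe()["position"])
e=np.linalg.svd(t[:,:2]-t[:,:2].mean(0))[2][0]; a=np.arctan2(e[1],e[0]); a=(a+np.pi/2)%np.pi-np.pi/2; print(a)
c=np.array(r[0])/1000
ok=np.hypot(*(c-[x,y]))<.004 and abs(a-.394)<.06
if ok:
    q=down(a-np.pi/2); arm.movep([*c,.15],q); arm.line_to([*c,.079],feed=.15); arm.grip(0,50)
    o=arm.observe(); print(o["gripper_width"]*92,o["gripper_force"],o["position"],o["wrist_force"])
    arm.line_to([*c,.19],feed=.15); o=arm.observe(); print(o["gripper_width"]*92,o["gripper_force"],o["wrist_force"],o["time"])
    np.save("keyyaw.npy",a)
    h=np.array([.5988,-.2392]); arm.movep([*h,.17],down(1.821-np.pi)); arm.dwell(.3)
    o=arm.observe(); print(o["position"],o["time"],o["wrist_force"])
    p=arm.grab_frame("wrist"); np.save("w3.npy",p,allow_pickle=True); print("sock",proj(p,[*h,.06]),"spline tip",proj(p,[*o["position"][:2],.17+.019-.074])); save(p,"w3.png",[160,60,320,240],2.5)
    p=arm.grab_frame("top"); np.save("t3.npy",p,allow_pickle=True)
E
```

```text
((542.3519897460938, 259.55902099609375), (51.69644546508789, 13.844417572021484), 22.105945587158203) 961 0.11478013153915569 [0.54241846 0.25977965 0.22002094]
0.38345852346167764
13.528606476302311 49.987279772758484 [0.54244058 0.2597114  0.07919662] [-6.67373009e-04  7.43309982e-01  2.09082753e+00]
13.619491700169549 49.98683720827103 [ 0.10809666  0.44612043 -1.41230087] 18.3
[ 0.59899834 -0.23864889  0.17006003] 20.425 [ 0.15234556  0.13470372 -1.4441736 ]
sock (np.float64(317.4341935669738), np.float64(238.82139286405575)) spline tip (np.float64(316.4802732252188), np.float64(259.07096425779673))
```

View pics/w3.png

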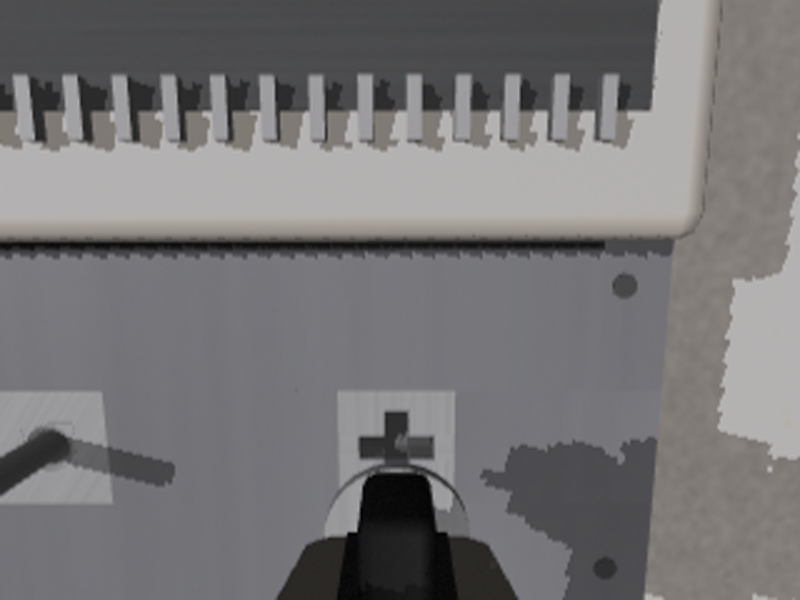

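The cross is at crop (396,447) and the key's collar is centred at u≈397, so they line up within about 0.5 mm and the yaw matches. I lower the key, with a small search if it lands on the deck.

```bash
python3 - <<'E'
from h import *
mx=np.array([np.cos(.2503),np.sin(.2503)]); my=np.array([-mx[1],mx[0]])
t0=np.array([.5989,-.2386])+.0002*my
def go(t,z,feed,**k):
    return arm.line_to([*t,z],feed=feed,**k)
go(t0,.124,.1); o=arm.observe(); print(o["position"]-[*t0,.124])
for i,(a,b) in enumerate([(0,0),(1,0),(-1,0),(0,1),(0,-1),(1,1),(-1,-1),(1,-1),(-1,1)]):
    t=t0+.001*(a*mx+b*my)
    if i: go(t,.119,.05)
    hit=go(t,.100,.04,threshold=10); o=arm.observe(); print(i,hit,o["position"],o["wrist_force"],o["time"])
    if not hit or o["position"][2]<.108: break
E
```

```text
[ 1.37170810e-04 -9.19633392e-05  2.13232078e-05]
0 False [ 0.59892816 -0.23843538  0.09999402] [-0.20989717 -0.72626543 -1.18316453] 21.8833
```

```bash
python3 - <<'E'
from h import *
arm.grip(0,60); c=[.5989,-.2384]
for z in (.092,.089,.0878,.087,.086):
    hit=arm.line_to([*c,z],feed=.02,threshold=25); arm.dwell(.15); o=arm.observe(); print(z,hit,o["position"],o["wrist_force"],o["gripper_force"],o["time"])
    if o["wrist_force"][2]>18: break
p=arm.grab_frame("wrist"); w=cloud(p)
k=(np.hypot(w[...,0]-.5989,w[...,1]+.2384)<.03)&(w[...,2]>.09)&(w[...,2]<.14); t=w[k]; print("wing top",np.percentile(t[:,2],95),t.mean(0))
save(p,"w4.png",[160,60,320,240],2.5)
p=arm.grab_frame("scene"); np.save("s4.npy",p,allow_pickle=True); save(p,"s4.png",[160,160,220,165],3.6)
E
```

```text
0.092 False [ 0.59927777 -0.23855329  0.09249482] [2.92865747e-02 2.01553141e-03 5.73870858e+00] 59.99011516571045 22.8
0.089 False [ 0.59928797 -0.23853887  0.08968981] [-1.50149411  1.54960251  6.41184122] 59.990781247615814 23.25
0.0878 False [ 0.59937653 -0.23853546  0.08917661] [-2.48908107  1.8878352  12.72047238] 59.997180104255676 23.65
0.087 False [ 0.59941309 -0.23858061  0.08915122] [-4.47366851  2.77024714 18.67171052] 60.00001698732376 24.05
wing top 0.13699114594912865 [ 0.60780852 -0.23786945  0.1204967 ]
```

View pics/w4.png

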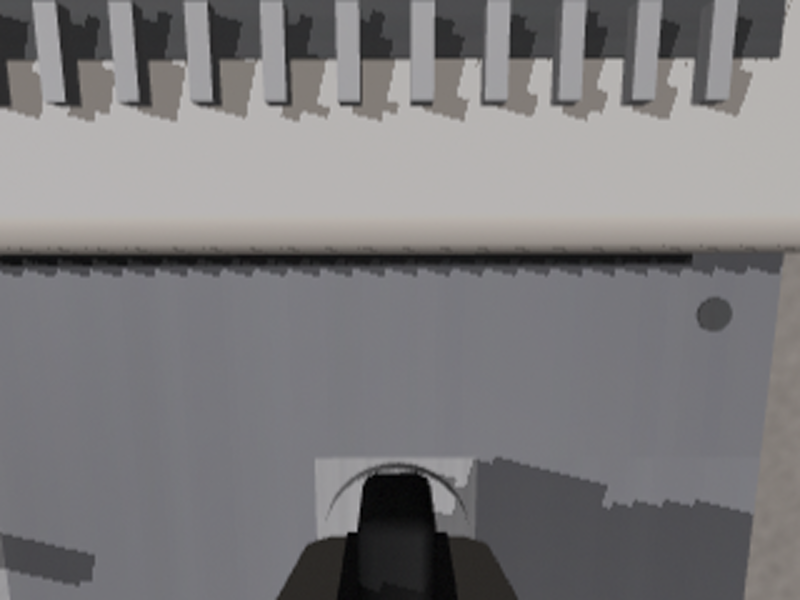

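View pics/s4.png

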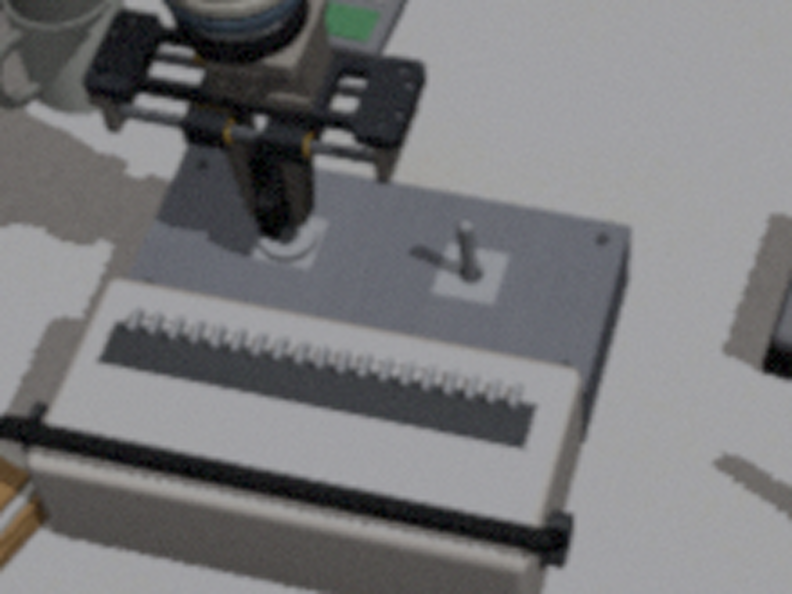

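The collar is flush on the deck at crop (285,243): the TCP stopped hard at z 0.0892 against an expected 0.089, with 18.7 N pressing down. The pin is upright at (468,255). Handing in.

```bash
python3 -c "
from h import *
print(arm.job_done(), arm.observe()['time'])"
```

```text
the job is handed in; nothing more can be done
the job is handed in; nothing more can be done
```

I handed the job in at about 24 s of the 54 s limit, with no verdict returned: the long pin is at the bottom of the lock hole and let go, and the key is meshed, with its collar flush on the deck, still gripped at 60 N and pressed down with about 19 N.

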